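# Lever a transformer up onto its spring bolts

## Task

Use the pry bar over the fulcrum block to lever up the front edge of the heavy transformer's base plate until both spring bolts of the stand snap in under it; press the bar gently, stop when the plate comes up against the stop lips, and never force it. Then take the bar out and lay it flat on the board away from the plate, leaving the transformer resting on the bolts. Do not touch the transformer with the robot itself, and leave the other things on the table where they are.

Things in the scene. Friction and masses are not known exactly. Their poses are not given: they have to be found in the camera images.
- stand: Grey steel stand, fixed. Origin on the table under the middle of the plate's front edge; x horizontal, inwards under the plate, away from the fulcrum. Front rail across at x = 36 to 48 mm, 30 mm high (the bar goes in no farther). Two dark latch posts (x = -2 to 32 mm, 70 to 90 mm either side of the middle, up to 73 mm high) carry the spring bolts and stop lips over the plate's front corners.
- unit: Salvaged transformer (about 4.4 kg, may differ by a fifth) on a steel base plate 150 deep, 130 wide, 10 mm thick; 106 mm high. Loose: sits on the stand's rails, plate underside 30 mm above the table, and pivots about its rear edge when the front is lifted. Origin at the middle of the plate's lower front edge; x inwards, z up. Beneath the front 36 mm there is room for the bar.
- unit_edge (a point): Middle of the lower front edge of the transformer's base plate; 30 mm above the table at the start.
- bolt_left (a joint): Spring bolt in the post at the stand's +y side, 15 mm behind the plate's front edge: 0 m = held back by the plate's side, 0.010 m = snapped in under the plate. The latch height is set anew each time: the front edge must rise about 5 to 13 mm before the bolts snap in, and the stop lips stop it some 4 mm farther on.
- bolt_right (a joint): The same bolt in the post at the stand's -y side; 0 m held back, 0.010 m snapped in.
- fulcrum: Dark steel fulcrum block, loose, 0.75 kg, 44 (x) by 56 mm (y), on the table 42 to 58 mm in front of the plate's edge. Origin at the centre of its underside; x points to the plate. Its round top (12 mm radius, along y) is 36 mm high; two cheeks at its ends rise to 46 mm and leave a 32 mm wide saddle between them.
- fulcrum_top (a point): Middle of the top line of the fulcrum's saddle, 36 mm above its underside.
- bar: Straight flat steel pry bar, 0.36 kg, 270 x 18 x 12 mm; the last 50 mm, the toe, are only 6 mm thick (stepped down on top, underside flat). A black rubber sleeve covers the last 85 mm of the other end, the handle. Starts flat on the board, handle towards -y. Origin at mid-length on the underside; x points to the toe, z up.
- bar_mid (a point): Centre of the bar, half-way up (6 mm above its underside). With the toe some 20 mm under the plate, about 5 to 12 N down on the handle's end lifts the plate. Let go there, the bar tips handle-down over the fulcrum until its toe bears on the plate, and stays. Raise the handle a little to free the toe before drawing it out.
- bar_toe (a point): End of the bar's thin toe, half-way up (135 mm from the centre along the bar's x, 3 mm above the underside).
- screwdriver: Bystander: black-handled screwdriver lying on the table.
- shell: Bystander: opened phone shell, 140 x 70 x 9 mm, lying flat.
- motor: Bystander: small electric motor lying on its foot, 50 mm long, 44 mm high.
- bowl: Bystander: orange plastic bowl, 180 mm wide, 85 mm high.
- tin: Bystander: open sheet-metal tin, 160 x 130 x 70 mm.
- wrench: Bystander: steel wrench lying flat.
There are look-alikes about, which are no part of the job. There is more than one size of the unit; the job needs the larger.

How it is judged:
By the outcome, as a careful person would: the job done as asked, in the order asked, and still so for the second after the job is handed in, with the robot touching nothing.
It also fails if it takes over 72 s, if anything falls off the work surface, if the arm or the gripper's body presses on something with over 40 N, if the wrist force passes 120 N, or if a joint passes its speed limit or range.

## Robot

A 7-joint arm with a two-finger parallel gripper is mounted at the origin on the work surface. World frame = base frame: x ahead of the robot, y to its left, z up, the work surface at z = 0. Lengths are in m, angles in rad, forces in N, time in s.
With the tool pointing down it reaches from about 0.35 to 0.775 m from the base axis. Payload 3.1 kg.
Tool frame: the origin (TCP) lies midway between the tips of the shut fingers; the grasp point (between the pads) lies 19 mm behind it; z points along the fingers, y is the direction in which the jaws open and shut (so a half turn about z gives the same grasp; the last joint's range is limited). The gripper opens to 85 mm and grips with 20 to 120 N. Pads are 22 mm wide; open, the fingers measure 114 mm over their backs; the gripper's body (76 mm by 85 mm) begins 54 mm behind the grasp point. The pads swing forward as they close: fully open they stand 13 mm farther back than shut.
Start: joints at [-1.24, 0.311, 0.014, 1.512, -0.004, 1.319, -0.027], TCP at [0.2, 0.512, 0.231] pointing down, gripper open.
Joint ranges: [-2.7, 2.7], [-0.3, 1.91], [-1.27, 1.3], [0.12, 2.57], [-1.44, 4.58], [0.2, 2.03], [-3.05, 3.05]. Speed limits (rad/s): [2.79, 2.79, 3.14, 3.14, 3.14, 3.14, 3.14].

## Interface

Orientations are given as a rotation vector (axis times angle).
In Python, from plant import robot gives the robot as it stands. The module is installed in compiled form; this text tells all that it offers.
- The arm moves only by the tool carry_out, never from a script. Its argument "moves" is one flat list of numbers, 7 for each row, row after row: the shift along the world's x, y, z in cm, then the turn, a rotation vector about the world's x, y, z in rad, then the finger opening in cm, from 0 to 8.54. A call has 1 to 10 rows; each row is the pose to reach, as a shift and turn from the pose commanded when the call began; what a row does not reach only later rows make up. A row lasts 1/10 s, in which the tool goes at most 50 mm and 8.59 degrees, less where a joint would pass 70% of its speed; a pose out of reach is approached as far as the arm can. A call with a gripper value outside its range is refused whole. The fingers move at their own pace and stop on an object; "force" is the grip in N (left out, the last holds). Time passes only in rows, so rows that repeat a pose let the fingers close. It gives the time, the measured TCP pose, the force and the opening at its end, in the units of the state.
- robot.read_state(): the state, without advancing time (a new reading comes with each control period).
- robot.camera(name): name is "scene" or "side" or "wrist"; returns the picture (384x512x3 uint8, red, green, blue); there is no depth.
- robot.get_calibration(name): a dict with "fx", "fy", "cx", "cy" (pixels), "pose" (4x4, takes a point from camera to world coordinates); the wrist camera has in their place "tool_from_camera" (4x4, takes a point from camera to tool coordinates, whose origin is the TCP and whose axes are the flange's). Camera axes: x right, y up, looking along -z (the intrinsics and any distortion apply to the point x, -y, -z); pixel columns grow to the right and rows downward; lengths in m; the calibration is good to about 2 mm. A picture is of the moment at which its call begins: read the wrist's pose just before it. get_calibration takes no time and is no camera call.
- robot.finish_job(): hands the job in, once; it reports no verdict.
The state is a dict: "clock": time; "joints": joint angles; "joint_vel": joint speeds; "effort": joint torques, N m; "tcp_pos": TCP position; "eef_rot": TCP orientation; "contact_force": force on the tool from outside, world axes, zero at the start; "torque": the same for the moment, N m; "gripper_width": finger opening in m.
Only numpy, scipy, OpenCV 4.12 (cv2) and the standard library are available. Lean on these libraries where they do the work, as an engineer would, in place of code of your own. Each camera call takes 0.05 s, during which the arm holds its last target. There are 200 camera calls.

## Working session

There is one attempt and no reset: what is moved stays moved. The work goes in short steps, Python scripts to look and compute and a tool call to move; the robot and the scene stay as the last step left them, time stands still between calls to the robot, and variables do not carry over. Pictures are saved under pics/ and viewed, about 8 in all and at most 12, crops included, and the job is handed in when it is done.

Besides the shell and the picture viewer there is one more tool, called as name(argument=value, ...) on one line, values as JSON. carry_out: Moves the arm, as the interface text tells. Its arguments: {"type":"object","properties":{"moves":{"type":"array"},"force":{"type":"number"}},"required":["moves"]}

```bash
mkdir -p pics
cat > h.py <<'E'
import numpy as np,cv2
from scipy.spatial.transform import Rotation as R
from plant import robot
def snap(n,f):
    s=robot.read_state(); im=robot.camera(n); cv2.imwrite('pics/'+f,im[:,:,::-1]); return s,im
def campose(n,s=None):
    c=robot.get_calibration(n)
    if n!='wrist': return c,np.array(c['pose'])
    T=np.eye(4);T[:3,:3]=R.from_rotvec(s['eef_rot']).as_matrix();T[:3,3]=s['tcp_pos']
    return c,T@np.array(c['tool_from_camera'])
def ray(n,uv,z,s=None):
    c,P=campose(n,s)
    K=np.array([[c['fx'],0,c['cx']],[0,c['fy'],c['cy']],[0,0,1]])
    d=np.array(c.get('distortion',np.zeros(5)),float)
    p=cv2.undistortPoints(np.array([[uv]],float),K,d)[0,0]
    v=P[:3,:3]@np.array([p[0],-p[1],-1]);o=P[:3,3]
    return o+v*(z-o[2])/v[2]
def proj(n,X,s=None):
    c,P=campose(n,s)
    q=np.linalg.inv(P)@np.append(X,1)
    return c['cx']+c['fx']*q[0]/-q[2], c['cy']+c['fy']*-q[1]/-q[2]
E
python3 - <<'E'
from h import *
for n in('scene','side'):
    s,im=snap(n,n+'0.png');c=robot.get_calibration(n);print(n,{k:(np.round(v,3).tolist() if not isinstance(v,str) else v) for k,v in c.items()})
a=cv2.imread('pics/scene0.png');cv2.imwrite('pics/scene0b.png',cv2.resize(a,(800,600),interpolation=cv2.INTER_CUBIC))
print(s); print(robot.get_calibration('wrist'))
E
```

```text
scene {'fx': 409.761, 'fy': 409.761, 'cx': 254.498, 'cy': 198.523, 'pose': [[0.83, -0.404, 0.386, 0.961], [0.558, 0.586, -0.588, -0.72], [0.011, 0.703, 0.711, 0.791], [0.0, 0.0, 0.0, 1.0]]}
side {'fx': 474.515, 'fy': 474.515, 'cx': 257.015, 'cy': 192.484, 'pose': [[0.945, 0.21, -0.251, 0.226], [-0.327, 0.594, -0.735, -1.105], [-0.005, 0.776, 0.63, 0.873], [0.0, 0.0, 0.0, 1.0]]}
{'clock': 0.05, 'joints': array([-1.23969337,  0.31169544,  0.01398481,  1.51304822, -0.0044147 ,
        1.31920492, -0.02726368]), 'joint_vel': array([-0.00062166, -0.00054378, -0.00126984, -0.00185639, -0.00073617,
        0.00079839,  0.00029856]), 'effort': array([ 1.79582057e-04, -3.81217575e+01,  1.46469525e-01, -2.31502944e+01,
        1.22083930e-02,  8.01881310e-03, -7.61794468e-06]), 'tcp_pos': array([0.20004063, 0.51155068, 0.23024122]), 'eef_rot': array([-0.58212126, -3.08682808,  0.00360939]), 'contact_force': array([ 0.33813908, -0.62121173,  0.93414423]), 'torque': array([-0.04164632,  0.04833111,  0.0002598 ]), 'gripper_width': 0.08542611980911513}
{'fx': 342.16161138710333, 'fy': 342.16161138710333, 'cx': 258.4421985179598, 'cy': 187.93422110564163, 'tool_from_camera': array([[-5.29285306e-04,  9.60490538e-01,  2.78312140e-01,
         6.99159590e-02],
       [ 9.99999844e-01,  4.58729249e-04,  3.18635473e-04,
        -1.00190420e-03],
       [ 1.78376438e-04,  2.78312265e-01, -9.60490630e-01,
        -1.41924655e-01],
       [ 0.00000000e+00,  0.00000000e+00,  0.00000000e+00,
         1.00000000e+00]])}
```

View pics/scene0b.png

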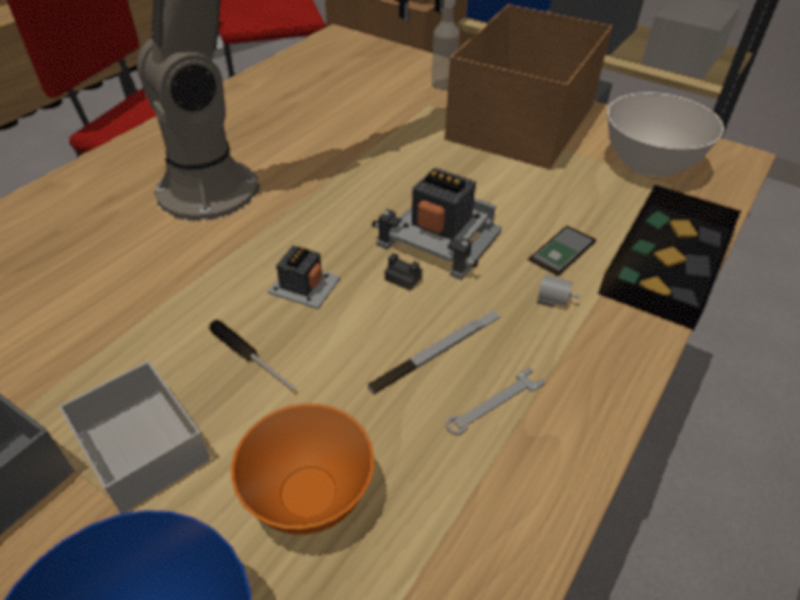

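View pics/side0.png

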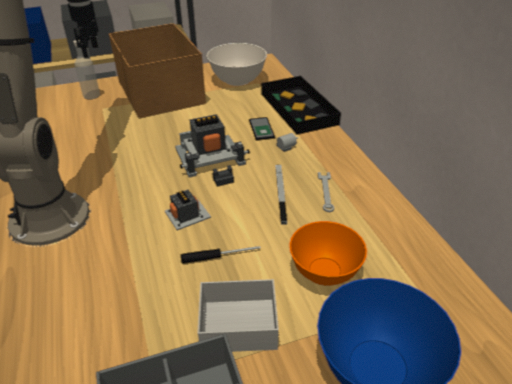

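The large transformer is in the stand at scene800 (445,215). The smaller look-alike sits without a stand at (303,275). The fulcrum is at (403,270), and the bar runs from its handle at (372,387) to its toe at (497,316). Next I'll measure these.

Run:
```python
from h import *
k=1.5625
for nm,uv,z in [('handle',(372,386),.006),('toe',(497,317),.003),('handleTop',(413,365),.012),('fulTop',(404,266),.036),('postA',(385,214),.073),('postB',(462,241),.073),('plateFrontL',(392,238),.03),('plateR',(455,262),.03)]:
    print(nm,ray('scene',(uv[0]/k,uv[1]/k),z).round(3))
for nm,uv,z in [('handle',(283,222),.006),('toe',(279,165),.003),('ful',(224,173),.036),('postA',(187,154),.073),('postB',(240,147),.073)]:
    print('side',nm,ray('side',uv,z).round(3))
a=cv2.imread('pics/scene0.png')[95:260,165:345];b=cv2.imread('pics/side0.png')[105:235,160:310]
cv2.imwrite('pics/c1.png',cv2.resize(a,None,fx=4.2,fy=3.6,interpolation=cv2.INTER_CUBIC))
```

```text
handle [ 0.595 -0.23   0.006]
toe [0.684 0.014 0.003]
handleTop [ 0.627 -0.163  0.012]
fulTop [0.5   0.002 0.036]
postA [0.413 0.068 0.073]
postB [0.57  0.081 0.073]
plateFrontL [0.433 0.061 0.03 ]
plateR [0.566 0.069 0.03 ]
side handle [ 0.596 -0.236  0.006]
side toe [0.682 0.016 0.003]
side ful [ 0.497 -0.01   0.036]
side postA [0.408 0.069 0.073]
side postB [0.568 0.052 0.073]
```

View pics/c1.png

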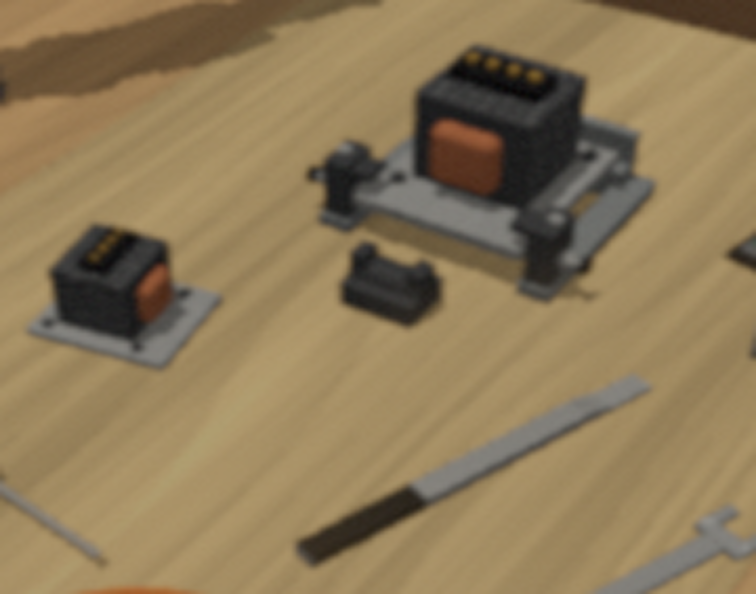

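The crop confirms the larger transformer, in the stand with latch posts, at c1 (500,130). The small look-alike at (110,290) has no stand. The bar runs (305,555)–(645,385) and the fulcrum is at (390,285). Next I'll check the path past the brown box.

Run:
```python
from h import *
k=1.5625
for uv in [(450,138),(545,160),(597,98)]: print(ray('scene',(uv[0]/k,uv[1]/k),0).round(3))
for uv,z in [((450,60),.15),((435,88),0)]: print(ray('scene',(uv[0]/k,uv[1]/k),z).round(3))
```

```text
[0.314 0.48  0.   ]
[0.54  0.522 0.   ]
[0.526 0.872 0.   ]
[0.262 0.548 0.15 ]
[0.152 0.676 0.   ]
```

carry_out(moves=[0, -4, 2, 0, 0, -0.1, 8.5, 1, -8, 4, 0, 0, -0.2, 8.5, 3, -12, 5, 0, 0, -0.3, 8.5, 6, -16, 6, 0, 0, -0.42, 8.5, 9, -20, 7, 0, 0, -0.55, 8.5, 12, -24, 7, 0, 0, -0.68, 8.5, 15, -28, 7, 0, 0, -0.8, 8.5, 18, -32, 7, 0, 0, -0.92, 8.5, 21, -36, 7, 0, 0, -1.05, 8.5, 24, -40, 7, 0, 0, -1.2, 8.5])

```text
clock: 1.1
tcp_pos: [0.4397, 0.112, 0.3012]
eef_rot: [-2.229, -2.213, -0.0]
contact_force: [2.4, 0.9, 0.2]
gripper_width: 0.0846
```

carry_out(moves=[2, -4, 0, 0, 0, 0, 8.5, 4, -8, 0, 0, 0, 0, 8.5, 6, -12, 0, 0, 0, 0, 8.5, 6, -12, 0, 0, 0, 0, 8.5, 6, -12, 0, 0, 0, 0, 8.5])

```text
clock: 1.6
tcp_pos: [0.4989, -0.0074, 0.3007]
eef_rot: [-2.227, -2.215, 0.002]
contact_force: [0.5, 0.2, -0.2]
gripper_width: 0.0851
```

Run:
```python
from h import *
s,im=snap('wrist','w1.png');print(s); np.save('s1.npy',np.r_[s['tcp_pos'],s['eef_rot']])
a=cv2.imread('pics/w1.png');cv2.imwrite('pics/w1b.png',cv2.resize(a,(800,600),interpolation=cv2.INTER_CUBIC))
```

```text
{'clock': 1.6, 'joints': array([-0.54144484,  0.19518909,  0.63313364,  1.5298171 , -0.11542472,
        1.45577535,  0.09055968]), 'joint_vel': array([-3.74972636e-02, -1.17142825e-02, -5.12963175e-02,  1.03430188e-02,
       -1.29340617e-02,  3.96016300e-03,  3.72700951e-05]), 'effort': array([ 1.50691308e+00, -2.86248529e+01,  3.95524129e+00, -2.36671543e+01,
        2.90115662e-01, -5.63031435e-02,  2.27483036e-02]), 'tcp_pos': array([ 0.49893133, -0.00744467,  0.30073437]), 'eef_rot': array([-2.22697059e+00, -2.21483409e+00,  1.72768846e-03]), 'contact_force': array([ 0.5470631 ,  0.16770779, -0.20687796]), 'torque': array([ 0.05925447,  0.00135001, -0.02537533]), 'gripper_width': 0.08514806465817118}
```

View pics/w1b.png

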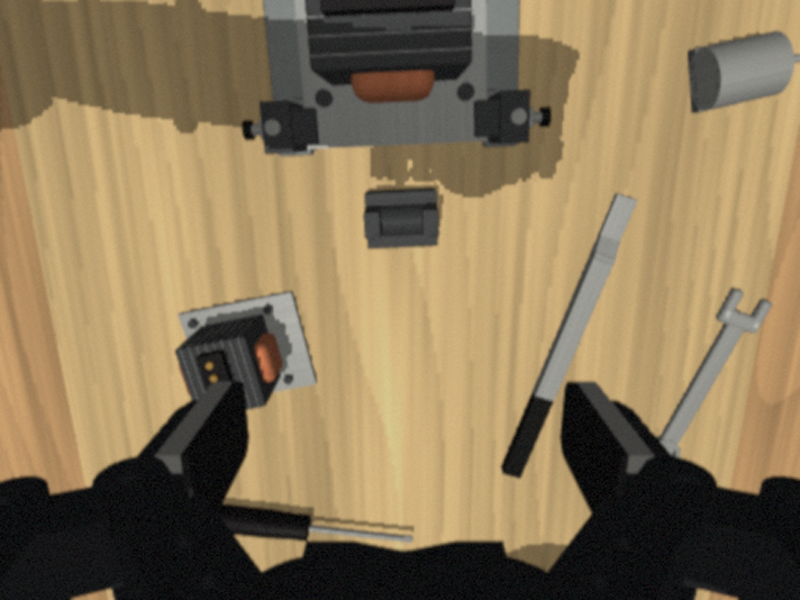

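Wrist view (800 px):
- Bar: toe (625,198), handle end (513,470), sleeve start (540,399).
- Fulcrum: cheeks at x 366–438, top line about y 213.
- Plate: front edge from (316,148) to (476,142).

Run:
```python
from h import *
s=np.load('s1.npy');s=dict(tcp_pos=s[:3],eef_rot=s[3:]);k=1.5625
for nm,uv,z in [('toe',(625,198),.006),('hend',(513,469),.012),('sleeve',(541,399),.012),('step',(607,252),.009),('fulL',(366,190),.046),('fulR',(438,187),.046),('fulBL',(369,247),.0),('fulBR',(438,244),.0),('fulfrontL',(365,218),.03),('saddle',(402,213),.036),('plL',(316,148),.04),('plR',(476,142),.04),('lowL',(316,148),.03),('postL',(289,128),.073),('postR',(507,118),.073)]:
    print(nm,ray('wrist',(uv[0]/k,uv[1]/k),z,s).round(4))
```

```text
toe [0.6776 0.0148 0.006 ]
hend [ 0.5986 -0.2327  0.012 ]
sleeve [ 0.6199 -0.1612  0.012 ]
step [ 0.6664 -0.0289  0.009 ]
fulL [0.4714 0.026  0.046 ]
fulR [0.524  0.0279 0.046 ]
fulBL [ 0.4694 -0.0254  0.    ]
fulBR [ 0.5274 -0.0232  0.    ]
fulfrontL [0.4689 0.0033 0.03  ]
saddle [0.4976 0.0078 0.036 ]
plL [0.4354 0.0558 0.04  ]
plR [0.5515 0.0593 0.04  ]
lowL [0.4338 0.0556 0.03  ]
postL [0.4235 0.0692 0.073 ]
postR [0.5672 0.0746 0.073 ]
```

carry_out(moves=[3, -4, -2, 0, 0, -0.1, 8.5, 6, -8, -4, 0, 0, -0.2, 8.5, 9, -12, -7, 0, 0, -0.32, 8.5, 11.6, -15, -10, 0, 0, -0.32, 8.5, 11.6, -16.2, -14, 0, 0, -0.32, 8.5, 11.6, -16.2, -18, 0, 0, -0.32, 8.5, 11.6, -16.2, -22, 0, 0, -0.32, 8.5, 11.6, -16.2, -25, 0, 0, -0.32, 8.5, 11.6, -16.2, -27, 0, 0, -0.32, 8.5, 11.6, -16.2, -27, 0, 0, -0.32, 8.5])

```text
clock: 2.65
tcp_pos: [0.6125, -0.1637, 0.027]
eef_rot: [-2.539, -1.836, 0.006]
contact_force: [-0.4, -0.0, -0.5]
gripper_width: 0.0851
```

Run:
```python
from h import *
s,im=snap('wrist','w2.png');print(s['tcp_pos'],s['eef_rot'],s['contact_force'])
```

```text
[ 0.61245395 -0.1636568   0.02702862] [-2.53880442 -1.83603364  0.0060566 ] [-0.43891427 -0.00891361 -0.49128225]
```

View pics/w2.png

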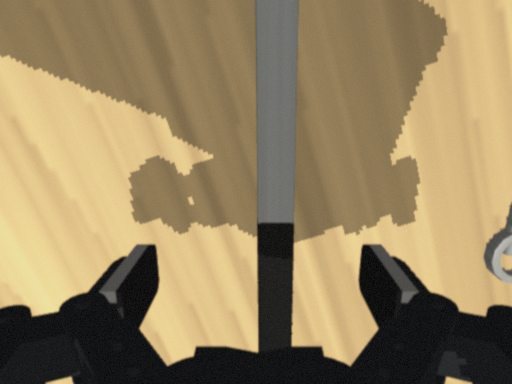

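The bar lies along the jaw's middle plane, at pixel column 277 against finger centre 259. The sleeve begins at row 225, just ahead of the fingertips. The bar's yaw matches the tool.

carry_out(moves=[0.2, -0.2, -1.0, 0, 0, 0, 8.5, 0.2, -0.2, -2.0, 0, 0, 0, 8.5, 0.2, -0.2, -2.7, 0, 0, 0, 8.5, 0.2, -0.2, -2.7, 0, 0, 0, 8.5])

```text
clock: 3.1
tcp_pos: [0.6163, -0.1698, 0.0032]
eef_rot: [-2.547, -1.836, 0.002]
contact_force: [-0.4, 0.8, -0.8]
gripper_width: 0.0851
```

carry_out(moves=[0.2, -0.1, 0, 0, 0, 0, 4, 0.2, -0.1, 0, 0, 0, 0, 1.0, 0.2, -0.1, 0, 0, 0, 0, 1.0, 0.2, -0.1, 0, 0, 0, 0, 1.0, 0.2, -0.1, 0, 0, 0, 0, 1.0, 0.2, -0.1, 0, 0, 0, 0, 1.0, 0.2, -0.1, 0, 0, 0, 0, 1.0, 0.2, -0.1, 0, 0, 0, 0, 1.0], force=90)

```text
clock: 3.9
tcp_pos: [0.6192, -0.1713, 0.005]
eef_rot: [2.548, 1.837, 0.0]
contact_force: [-2.2, 0.6, 5.2]
gripper_width: 0.0145
```

carry_out(moves=[0, 0, 2, 0, 0, 0, 1.0, 0, 0, 5, 0, 0, 0, 1.0, 0, 0, 9, 0, 0, 0, 1.0, 0, 0, 10, 0, 0, 0, 1.0, 0, 0, 10, 0, 0, 0, 1.0])

```text
clock: 4.4
tcp_pos: [0.6201, -0.1718, 0.1052]
eef_rot: [2.547, 1.835, 0.003]
contact_force: [-0.4, 0.3, -4.3]
gripper_width: 0.0147
```

Run:
```python
from h import *
s,w=snap('wrist','w3.png');_,a=snap('side','s3.png');_,b=snap('scene','sc3.png');print(s['tcp_pos'],s['eef_rot'],s['contact_force'],s['torque'],s['gripper_width'])
a=cv2.resize(a[110:250,160:340],(720,560),interpolation=2)
cv2.imwrite('pics/m3.png',cv2.resize(np.hstack([a,cv2.resize(w,(747,560))]),(800,306))[:,:,::-1])
```

```text
[ 0.62011837 -0.17179467  0.10524394] [2.54664739 1.83495407 0.00288755] [-0.39803759  0.25847845 -4.25417919] [-0.19879665  0.04451108 -0.05163113] 0.01469757786878297
```

View pics/m3.png

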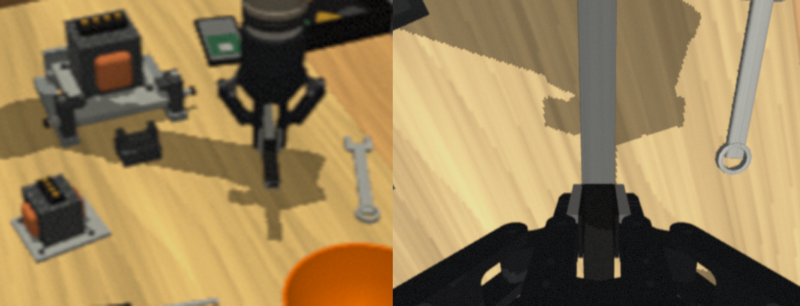

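carry_out(moves=[-3, 0, 2, 0, 0, 0.1, 1.0, -6, 0.3, 3.5, 0, 0, 0.2, 1.0, -9, 0.6, 3.5, 0, 0, 0.3, 1.0, -11.7, 1, 3.5, 0, 0, 0.356, 1.0, -11.7, 1, 3.5, 0, 0, 0.356, 1.0, -11.7, 1, 3.5, 0, 0, 0.356, 1.0])

```text
clock: 5.15
tcp_pos: [0.501, -0.1605, 0.1378]
eef_rot: [-2.182, -2.256, 0.001]
contact_force: [0.4, 0.6, -3.0]
gripper_width: 0.0147
```

carry_out(moves=[0, 0, 0, -0.1, 0, 0, 1.0, 0, 0, 0, -0.2, 0, 0, 1.0, 0, 0, 0, -0.297, 0.0, 0, 1.0, 0, 0, 0, -0.297, 0.0, 0, 1.0, 0, 0, 0, -0.297, 0.0, 0, 1.0])

```text
clock: 5.65
tcp_pos: [0.5027, -0.1602, 0.1386]
eef_rot: [2.027, 2.102, -0.314]
contact_force: [0.2, -1.1, -3.6]
gripper_width: 0.0144
```

```bash
cat >> h.py <<'E'
def tri(u1,u2):
    A=[];b=[]
    for n,u in(('scene',u1),('side',u2)):
        o=campose(n)[1][:3,3];v=ray(n,u,0)-o;v/=np.linalg.norm(v);M=np.eye(3)-np.outer(v,v);A.append(M);b.append(M@o)
    return np.linalg.lstsq(np.vstack(A),np.hstack(b),rcond=None)[0]
def crops(f,x0=.5,y0=0,z0=.05):
    out=[]
    for n in('scene','side'):
        s,im=snap(n,n+f); u,v=map(int,proj(n,(x0,y0,z0))); u-=60;v-=60
        c=cv2.resize(im[v:v+120,u:u+100],(400,480),interpolation=2);print(n,'origin',u,v,'scale 4');out.append(c)
    cv2.imwrite('pics/m'+f,np.hstack(out)[:,:,::-1])
E
python3 - <<'E'
from h import *
s=robot.read_state();print(s['tcp_pos'],s['eef_rot'],s['joints'].round(2),s['contact_force'])
M=R.from_rotvec(s['eef_rot']).as_matrix();print(M.round(3))
crops('4.png',.5,-.02,.08)
for d in(-.1,0,.1):
    v=R.from_euler('x',d).apply(M[:,0]); t=s['tcp_pos']+.195*v
    print(d,t.round(3),[np.round(proj(n,t),1) for n in('scene','side')])
E
```

```text
[ 0.50269326 -0.1602049   0.13864764] [ 2.02684376  2.1019843  -0.3139759 ] [-0.5   0.37  0.74  1.81  0.05  0.99  0.2 ] [ 0.19774747 -1.13092246 -3.58427054]
[[-0.036  0.999 -0.   ]
 [ 0.956  0.035 -0.292]
 [-0.292 -0.011 -0.956]]
scene origin 194 102 scale 4
side origin 165 102 scale 4
-0.1 [0.496 0.02  0.063] [array([261. , 158.8]), array([220.2, 160. ])]
0 [0.496 0.026 0.082] [array([262.5, 152.3]), array([219.3, 153.7])]
0.1 [0.496 0.031 0.101] [array([263.6, 146. ]), array([218.5, 147.5])]
```

View pics/m4.png

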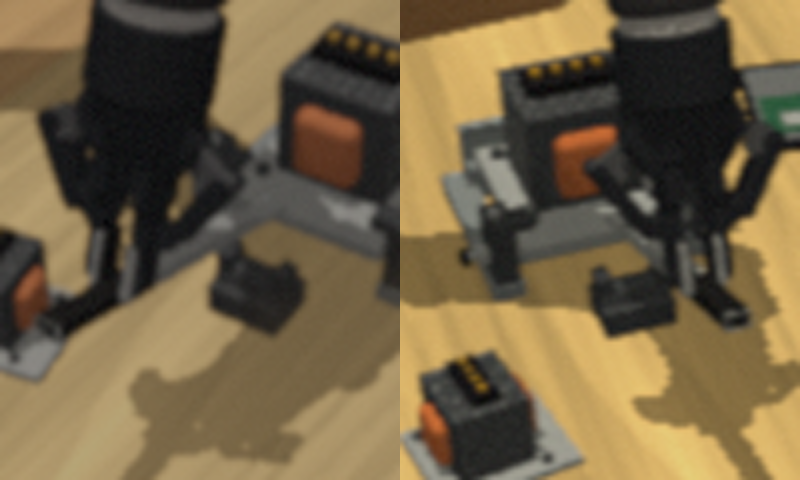

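Run:
```python
from h import *
s=robot.read_state();s,im=snap('wrist','w5.png')
c=robot.get_calibration('wrist');T=np.array(c['tool_from_camera']);M=R.from_rotvec(s['eef_rot']).as_matrix()
def edges(im,r):
    g=cv2.GaussianBlur(im.astype(np.float32).mean(2),(3,9),0)[r];d=np.diff(g)
    l=215+np.argmax(np.abs(d[215:258]));q=262+np.argmax(np.abs(d[262:310]))
    f=lambda i:i+.5+0.5*(abs(d[i+1])-abs(d[i-1]))/(2*abs(d[i])-abs(d[i+1])-abs(d[i-1])+1e-6)
    return f(l),f(q)
for f in('w2.png','w3.png','w5.png'):
    im=cv2.imread('pics/'+f);P=[]
    for r in range(8,215,8):
        l,q=edges(im,r);w=q-l;D=c['fx']*.018/w
        P.append((*(T[:3,:3]@np.array([((l+q)/2-c['cx'])/c['fx']*D,-(r-c['cy'])/c['fy']*D,-D])+T[:3,3]),w))
    P=np.array(P);ok=np.abs(P[:,3]-np.median(P[:,3]))<4;k=np.polyfit(P[ok,0],P[ok,2],1);y=np.polyfit(P[ok,0],P[ok,1],1)
    print(f,ok.sum(),'z=',k,'y=',y,'w',P[::6,3].round(1))
```

```text
w2.png 23 z= [-0.00925218  0.01909137] y= [0.00414039 0.00783922] w [42.  40.5 39.2 37.4 36.8]
w3.png 16 z= [ 0.22635129 -0.02561359] y= [-0.00928169  0.00042754] w [50.5 48.7 47.  55.9 43.3]
w5.png 14 z= [ 0.39576209 -0.06335224] y= [-0.04574697  0.00480408] w [36.2 65.9 46.4 62.5 42.6]
```

Run:
```python
from h import *
from scipy.stats import theilslopes
c=robot.get_calibration('wrist');T=np.array(c['tool_from_camera'])
for f in('w2.png','w3.png','w5.png'):
    im=cv2.imread('pics/'+f);g=cv2.GaussianBlur(im,(3,5),0).astype(np.float32);d=np.abs(np.diff(g,axis=1)).sum(2)
    rows=np.arange(5,200,3);L=[];Q=[]
    for r in rows: L.append(215+np.argmax(d[r,215:258]));Q.append(265+np.argmax(d[r,265:315]))
    fl=theilslopes(L,rows);fq=theilslopes(Q,rows)
    X=[]
    for r in(10,190):
        w=(fq[1]+fq[0]*r)-(fl[1]+fl[0]*r);D=c['fx']*.018/w
        X.append(T[:3,:3]@np.array([0,-(r-c['cy'])/c['fy']*D,-D])+T[:3,3]);print(f,r,round(w,1),X[-1].round(4),end=' ')
    print('slope',(X[0]-X[1])[2]/(X[0]-X[1])[0], 'mad',np.median(np.abs(L-fl[1]-fl[0]*rows)),np.median(np.abs(Q-fq[1]-fq[0]*rows)))
```

```text
w2.png 10 43.8 [0.1008 0.0003 0.0137] w2.png 190 38.2 [0.0239 0.0003 0.0128] slope 0.01162178169166419 mad 0.30555555555555025 0.4114397719173235
w3.png 10 49.2 [ 0.0974  0.0003 -0.0031] w3.png 190 44.9 [ 0.0307  0.0003 -0.01  ] slope 0.10326866863463406 mad 0.42857142857142216 0.0
w5.png 10 49.3 [ 0.0973  0.0003 -0.0036] w5.png 190 44.7 [ 0.0306  0.0003 -0.0096] slope 0.08899903939517005 mad 0.6153846153846136 2.0
```

carry_out(moves=[0, 0.5, -1, 0.03, 0, 0, 1.0, 0, 1, -2, 0.03, 0, 0, 1.0, 0, 1.5, -3, 0.03, 0, 0, 1.0, 0, 1.5, -3.5, 0.03, 0, 0, 1.0, 0, 1.5, -3.8, 0.03, 0, 0, 1.0, 0, 1.5, -3.8, 0.03, 0, 0, 1.0])

```text
clock: 6.4
tcp_pos: [0.5018, -0.1463, 0.1008]
eef_rot: [2.045, 2.116, -0.286]
contact_force: [-0.5, -0.0, -3.3]
gripper_width: 0.0147
```

Run:
```python
from h import *
s=robot.read_state();print(s['tcp_pos'],s['eef_rot'],s['contact_force'],s['torque'])
M=R.from_rotvec(s['eef_rot']).as_matrix();print(M[:,0].round(3))
crops('6.png',.5,0.02,.05)
for d in(-.085,0):
    v=R.from_euler('x',d).apply(M[:,0]); t=s['tcp_pos']+.195*v
    print(d,t.round(3),[np.round(proj(n,t),1) for n in('scene','side')])
```

```text
[ 0.50176956 -0.14630266  0.10083871] [ 2.04498435  2.11633052 -0.28578509] [-0.49684521 -0.00580282 -3.25365078] [ 0.32038888  0.00488799 -0.04442792]
[-0.034  0.964 -0.264]
scene origin 202 103 scale 4
side origin 161 103 scale 4
-0.085 [0.495 0.037 0.034] [array([263.9, 163.7]), array([219.1, 165.1])]
0 [0.495 0.042 0.049] [array([265.1, 158.4]), array([218.3, 159.9])]
```

View pics/m6.png

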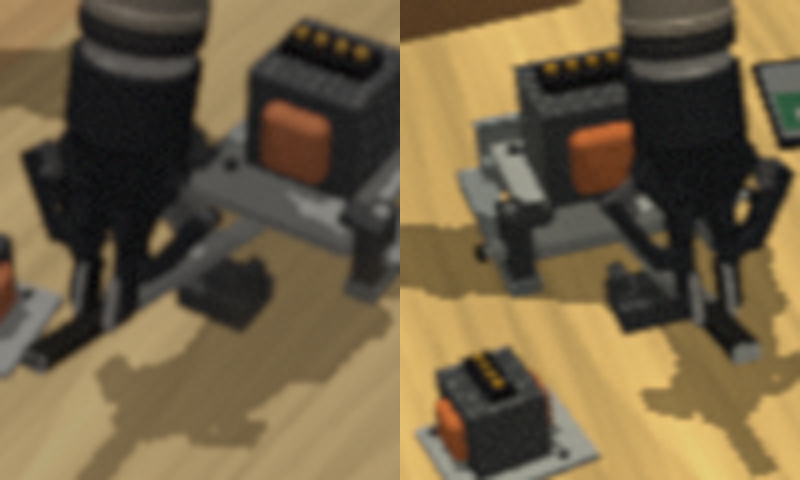

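carry_out(moves=[0, 0, -0.3, 0, 0, 0, 1.0, 0, 0, -0.5, 0, 0, 0, 1.0, 0, 0, -0.5, 0, 0, 0, 1.0])

```text
clock: 6.8
tcp_pos: [0.5019, -0.1461, 0.096]
eef_rot: [2.045, 2.116, -0.285]
contact_force: [0.2, 0.7, -3.3]
gripper_width: 0.0143
```

carry_out(moves=[0, 0, -0.3, 0, 0, 0, 1.0, 0, 0, -0.5, 0, 0, 0, 1.0, 0, 0, -0.5, 0, 0, 0, 1.0])

```text
clock: 7.1
tcp_pos: [0.5018, -0.1461, 0.0909]
eef_rot: [2.045, 2.116, -0.285]
contact_force: [0.6, -0.3, -3.8]
gripper_width: 0.0149
```

carry_out(moves=[0, 0, -0.2, 0, 0, 0, 1.0, 0, 0, -0.4, 0, 0, 0, 1.0, 0, 0, -0.4, 0, 0, 0, 1.0])

```text
clock: 7.4
tcp_pos: [0.5019, -0.1461, 0.087]
eef_rot: [2.045, 2.116, -0.285]
contact_force: [-0.1, -0.3, -3.2]
gripper_width: 0.0148
```

carry_out(moves=[0, 0, -0.2, 0, 0, 0, 1.0, 0, 0, -0.4, 0, 0, 0, 1.0, 0, 0, -0.4, 0, 0, 0, 1.0])

```text
clock: 7.7
tcp_pos: [0.5021, -0.1461, 0.0831]
eef_rot: [2.045, 2.116, -0.284]
contact_force: [-0.7, 0.2, -2.3]
gripper_width: 0.0147
```

carry_out(moves=[0, 0, -0.2, 0, 0, 0, 1.0, 0, 0, -0.2, 0, 0, 0, 1.0])

```text
clock: 7.9
tcp_pos: [0.5023, -0.1463, 0.0813]
eef_rot: [2.045, 2.116, -0.284]
contact_force: [0.0, -0.4, -1.1]
gripper_width: 0.0147
```

Run:
```python
from h import *
s=robot.read_state();print(s['tcp_pos'],s['contact_force'],s['torque'])
```

```text
[ 0.5022559  -0.14627847  0.08131597] [ 0.00266238 -0.4087097  -1.12402013] [ 0.45224798  0.00825145 -0.00065067]
```

carry_out(moves=[0, 0, 0.3, 0, 0, 0, 1.0, -0.03, 0.7, 0.1, 0, 0, 0, 1.0, -0.05, 1.4, -0.12, 0, 0, 0, 1.0, -0.05, 1.4, -0.12, 0, 0, 0, 1.0])

```text
clock: 8.3
tcp_pos: [0.5015, -0.1298, 0.0793]
eef_rot: [2.043, 2.12, -0.284]
contact_force: [-0.7, 0.6, -2.9]
gripper_width: 0.0146
```

carry_out(moves=[-0.02, 0.6, -0.18, 0, 0, 0, 1.0, -0.04, 1.2, -0.36, 0, 0, 0, 1.0, -0.04, 1.2, -0.36, 0, 0, 0, 1.0])

```text
clock: 8.6
tcp_pos: [0.5012, -0.1185, 0.076]
eef_rot: [2.044, 2.119, -0.284]
contact_force: [0.4, 0.1, -3.2]
gripper_width: 0.0146
```

carry_out(moves=[-0.02, 0.5, -0.15, 0, 0, 0, 1.0, -0.04, 1.0, -0.3, 0, 0, 0, 1.0, -0.04, 1.1, -0.33, 0, 0, 0, 1.0, -0.04, 1.1, -0.33, 0, 0, 0, 1.0])

```text
clock: 9.0
tcp_pos: [0.5009, -0.1086, 0.0731]
eef_rot: [2.044, 2.117, -0.284]
contact_force: [-0.6, 0.5, -2.6]
gripper_width: 0.0146
```

Run:
```python
from h import *
s=robot.read_state();print(s['tcp_pos'],s['contact_force'],s['torque'])
M=R.from_rotvec(s['eef_rot']).as_matrix();print(M[:,0].round(3))
_,im=snap('scene','sc7.png');u,v=map(int,proj('scene',(.5,.03,.04)));print(u-33,v-25)
a=cv2.resize(im[v-25:v+25,u-33:u+33],(792,600),interpolation=2);cv2.imwrite('pics/m7.png',np.clip(a*1.8,0,255)[:,:,::-1])
```

```text
[ 0.50085103 -0.10862072  0.07305873] [-0.64417614  0.50363936 -2.64504999] [ 0.4165487   0.00877792 -0.02091213]
[-0.035  0.964 -0.263]
231 138[ WARN:0@1.271] global loadsave.cpp:1063 imwrite_ Unsupported depth image for selected encoder is fallbacked to CV_8U.
```

View pics/m7.png

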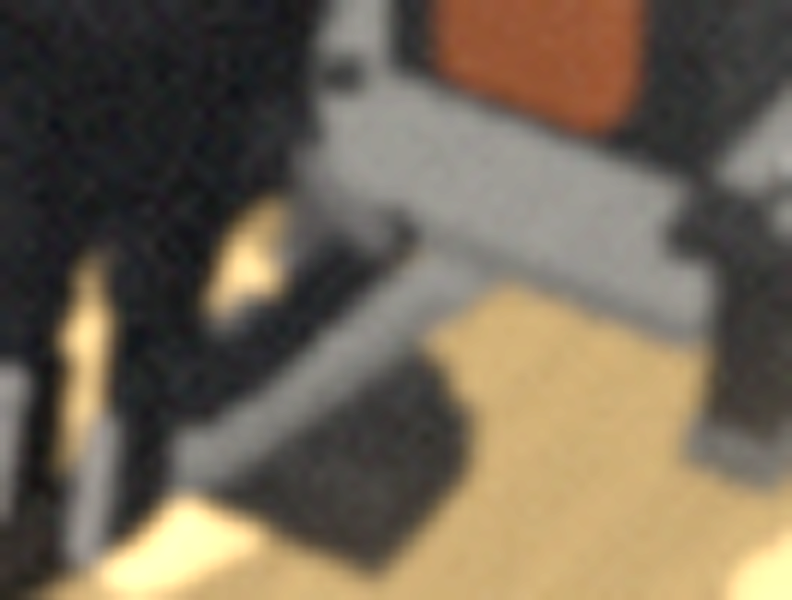

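The bar passes through the saddle at m7 (330,380), and the toe goes under the plate edge at (470,265). Now I'll press gently, rotating about the fulcrum.

carry_out(moves=[0, -0.05, -0.3, 0.03, 0.001, 0, 1.0, 0, -0.15, -0.65, 0.06, 0.002, 0, 1.0, 0, -0.15, -0.65, 0.06, 0.002, 0, 1.0])

```text
clock: 9.35
tcp_pos: [0.5003, -0.1126, 0.0668]
eef_rot: [2.081, 2.147, -0.227]
contact_force: [0.5, -1.5, -3.4]
gripper_width: 0.0147
```

carry_out(moves=[0, -0.05, -0.25, 0.02, 0.001, 0, 1.0, 0, -0.15, -0.5, 0.04, 0.002, 0, 1.0, 0, -0.15, -0.5, 0.04, 0.002, 0, 1.0])

```text
clock: 9.65
tcp_pos: [0.5012, -0.1119, 0.0623]
eef_rot: [2.101, 2.174, -0.183]
contact_force: [-1.8, 3.0, 3.6]
gripper_width: 0.0149
```

carry_out(moves=[0, -0.05, -0.2, 0.02, 0.001, 0, 1.0, 0, -0.1, -0.4, 0.035, 0.001, 0, 1.0, 0, -0.1, -0.4, 0.035, 0.001, 0, 1.0])

```text
clock: 9.95
tcp_pos: [0.5013, -0.1128, 0.0582]
eef_rot: [2.119, 2.194, -0.148]
contact_force: [-1.5, 2.7, 5.5]
gripper_width: 0.015
```

carry_out(moves=[0, -0.05, -0.2, 0.02, 0.001, 0, 1.0, 0, -0.1, -0.4, 0.035, 0.001, 0, 1.0, 0, -0.1, -0.4, 0.035, 0.001, 0, 1.0])

```text
clock: 10.25
tcp_pos: [0.5014, -0.1135, 0.0541]
eef_rot: [2.137, 2.213, -0.112]
contact_force: [-2.2, 2.3, 5.1]
gripper_width: 0.0147
```

carry_out(moves=[0, -0.05, -0.2, 0.02, 0.001, 0, 1.0, 0, -0.05, -0.4, 0.035, 0.001, 0, 1.0, 0, -0.05, -0.4, 0.035, 0.001, 0, 1.0])

```text
clock: 10.55
tcp_pos: [0.5013, -0.1141, 0.05]
eef_rot: [2.155, 2.232, -0.075]
contact_force: [-0.9, 4.2, 5.1]
gripper_width: 0.015
```

carry_out(moves=[0, 0, -0.2, 0.02, 0.001, 0, 1.0, 0, 0, -0.3, 0.03, 0.001, 0, 1.0, 0, 0, -0.3, 0.03, 0.001, 0, 1.0])

```text
clock: 10.85
tcp_pos: [0.5013, -0.1143, 0.0472]
eef_rot: [2.17, 2.248, -0.044]
contact_force: [-1.9, 4.2, 6.2]
gripper_width: 0.0147
```

carry_out(moves=[0, 0, -0.2, 0.02, 0.001, 0, 1.0, 0, 0, -0.3, 0.03, 0.001, 0, 1.0, 0, 0, -0.3, 0.03, 0.001, 0, 1.0])

```text
clock: 11.15
tcp_pos: [0.5015, -0.1144, 0.0447]
eef_rot: [-2.178, -2.258, 0.011]
contact_force: [-1.6, 3.5, 9.4]
gripper_width: 0.0151
```

carry_out(moves=[0, 0, -0.2, 0.02, 0.001, 0, 1.0, 0, 0, -0.3, 0.03, 0.001, 0, 1.0, 0, 0, -0.3, 0.03, 0.001, 0, 1.0])

```text
clock: 11.45
tcp_pos: [0.5016, -0.1146, 0.0416]
eef_rot: [-2.163, -2.243, -0.022]
contact_force: [-1.2, 2.1, 9.1]
gripper_width: 0.0149
```

Run:
```python
from h import *
s=robot.read_state();print(s['tcp_pos'],s['contact_force'],s['torque'])
out=[]
for n in('scene','side'):
    _,im=snap(n,n+'8.png')
    for x in(.4205,.5705):
        u,v=map(int,proj(n,(x,.068,.05)));print(n,u-20,v-15)
        out.append(cv2.resize(im[v-15:v+15,u-20:u+20],(400,300),interpolation=2))
cv2.imwrite('pics/m8.png',np.clip(1.6*np.vstack([np.hstack(out[:2]),np.hstack(out[2:])]),0,255).astype(np.uint8)[:,:,::-1])
```

```text
[ 0.50163293 -0.11456146  0.04163604] [-1.17222617  2.13120384  9.14633274] [0.34025977 0.4342085  0.14828445]
scene 228 129
scene 272 148
side 172 144
side 219 135
```

View pics/m8.png

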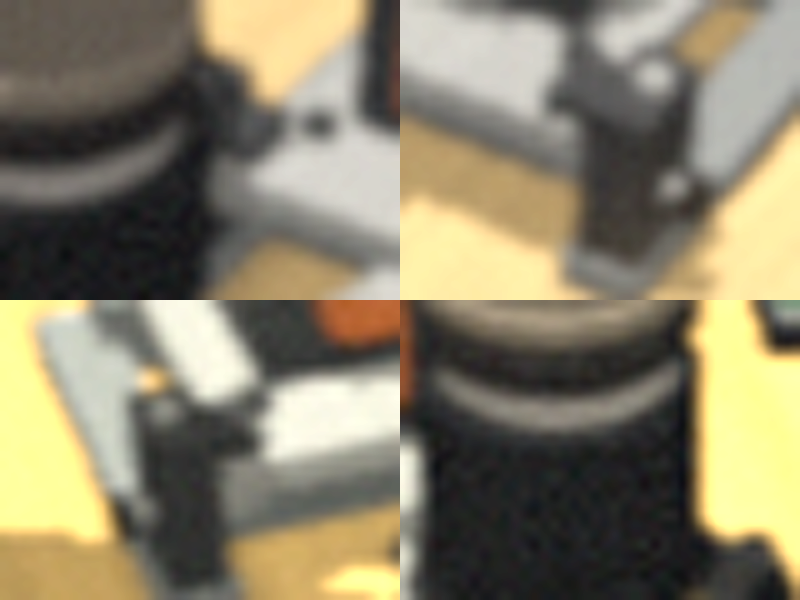

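carry_out(moves=[0, 0, -0.15, 0.015, 0.001, 0, 1.0, 0, 0, -0.3, 0.03, 0.001, 0, 1.0, 0, 0, -0.3, 0.03, 0.001, 0, 1.0])

```text
clock: 11.85
tcp_pos: [0.5017, -0.1146, 0.0388]
eef_rot: [-2.148, -2.228, -0.054]
contact_force: [-1.9, 3.4, 9.8]
gripper_width: 0.0146
```

carry_out(moves=[0, 0, -0.15, 0.015, 0.001, 0, 1.0, 0, 0, -0.3, 0.03, 0.001, 0, 1.0, 0, 0, -0.3, 0.03, 0.001, 0, 1.0])

```text
clock: 12.15
tcp_pos: [0.502, -0.1145, 0.0377]
eef_rot: [-2.131, -2.212, -0.088]
contact_force: [-5.4, 3.6, 22.1]
gripper_width: 0.0148
```

```bash
cat > knob.py <<'E'
from h import *
import sys
t=sys.argv[1]
s=robot.read_state();print(s['tcp_pos'],s['contact_force'],s['torque'])
for n in('scene','side'): snap(n,n+t+'.png')
# shift of small patches (plate front edge, knobs) against the first pictures
for nm,n,X in[('plateR','scene',(.535,.06,.035)),('plateL','side',(.45,.06,.035)),('knobR','scene',(.588,.075,.045)),('knobL','side',(.403,.068,.045)),('post0','scene',(.572,.06,.01)),('post0L','side',(.42,.06,.01))]:
    a=cv2.imread('pics/%s0.png'%n);b=cv2.imread('pics/%s%s.png'%(n,t));u,v=map(int,proj(n,X))
    p=b[v-14:v+15,u-14:u+15];q=a[v-7:v+8,u-7:u+8]
    r=cv2.matchTemplate(p,q,cv2.TM_CCOEFF_NORMED);i=np.unravel_index(r.argmax(),r.shape)
    print(nm,(u,v),'shift uv',i[1]-7,i[0]-7,round(float(r.max()),2), 'absdiff',cv2.absdiff(a[v-7:v+8,u-7:u+8],b[v-7:v+8,u-7:u+8]).mean().round(1))
E
python3 knob.py 9
```

```text
[ 0.50204612 -0.11452821  0.03768374] [-5.41292999  3.58080133 22.06290399] [0.59992345 1.18636256 0.27903014]
plateR (280, 164) shift uv 1 -2 0.77 absdiff 19.5
plateL (202, 163) shift uv 0 -3 0.84 absdiff 21.2
knobR (299, 165) shift uv 0 -1 0.85 absdiff 11.0
knobL (186, 162) shift uv -1 -2 0.83 absdiff 15.0
post0 (290, 175) shift uv 0 0 1.0 absdiff 5.8
post0L (193, 171) shift uv 0 0 0.89 absdiff 17.9
```

Force jumped to 22 N while the motion stalled, so the plate is against the lips. I'll ease off and see whether the load drops early, meaning the bolts carry it.

carry_out(moves=[0, 0, 0.2, -0.02, -0.001, 0, 1.0, 0, 0, 0.4, -0.04, -0.001, 0, 1.0, 0, 0, 0.4, -0.04, -0.001, 0, 1.0])

```text
clock: 12.55
tcp_pos: [0.5019, -0.1147, 0.04]
eef_rot: [-2.152, -2.236, -0.041]
contact_force: [-2.0, 1.9, 7.8]
gripper_width: 0.0148
```

carry_out(moves=[0, 0, 0.2, -0.02, -0.001, 0, 1.0, 0, 0, 0.4, -0.04, -0.001, 0, 1.0, 0, 0, 0.4, -0.04, -0.001, 0, 1.0])

```text
clock: 12.85
tcp_pos: [0.5018, -0.1145, 0.0438]
eef_rot: [-2.172, -2.256, 0.002]
contact_force: [-1.1, 2.1, 8.0]
gripper_width: 0.0148
```

carry_out(moves=[0, 0, 0.2, -0.02, -0.001, 0, 1.0, 0, 0.05, 0.4, -0.04, -0.001, 0, 1.0, 0, 0.05, 0.4, -0.04, -0.001, 0, 1.0])

```text
clock: 13.15
tcp_pos: [0.5004, -0.1138, 0.0461]
eef_rot: [2.169, 2.25, -0.049]
contact_force: [0.6, 0.5, -3.1]
gripper_width: 0.0149
```

```bash
python3 knob.py 10
```

```text
[ 0.50041504 -0.11376755  0.04606832] [ 0.55500279  0.46345166 -3.05747295] [ 0.04349103 -0.02163876 -0.05205336]
plateR (280, 164) shift uv 0 -2 0.87 absdiff 14.5
plateL (202, 163) shift uv 0 -3 0.85 absdiff 19.8
knobR (299, 165) shift uv 0 -1 0.85 absdiff 10.8
knobL (186, 162) shift uv 0 0 0.83 absdiff 15.6
post0 (290, 175) shift uv 0 0 1.0 absdiff 5.3
post0L (193, 171) shift uv 0 0 0.89 absdiff 18.2
```

Load vanished at TCP z 0.046, though contact began at 0.063 on the way down, so the bolts now hold the plate. Freeing the toe and drawing the bar out.

carry_out(moves=[0, 0.1, 0.5, -0.04, -0.001, 0, 1.0, 0, 0.15, 1.0, -0.08, -0.002, 0, 1.0, 0, 0.2, 1.6, -0.12, -0.003, 0, 1.0, 0, 0.2, 1.6, -0.12, -0.003, 0, 1.0])

```text
clock: 13.65
tcp_pos: [0.5009, -0.1109, 0.0624]
eef_rot: [2.106, 2.186, -0.173]
contact_force: [-0.1, 0.4, -3.1]
gripper_width: 0.0148
```

carry_out(moves=[0.03, -1, 0.2, 0, 0, 0, 1.0, 0.07, -2, 0.45, 0, 0, 0, 1.0, 0.1, -3, 0.7, 0, 0, 0, 1.0, 0.14, -4, 1.0, 0, 0, 0, 1.0, 0.14, -4, 1.0, 0, 0, 0, 1.0])

```text
clock: 14.15
tcp_pos: [0.5021, -0.156, 0.0736]
eef_rot: [2.113, 2.176, -0.173]
contact_force: [0.8, -0.9, -3.3]
gripper_width: 0.0148
```

```bash
python3 knob.py 11
```

```text
[ 0.50214895 -0.15598884  0.07364303] [ 0.78784708 -0.92090231 -3.31274137] [ 0.06630219 -0.01939193  0.03406478]
plateR (280, 164) shift uv 0 -2 0.87 absdiff 14.7
plateL (202, 163) shift uv 0 -3 0.82 absdiff 21.7
knobR (299, 165) shift uv 0 -1 0.85 absdiff 11.0
knobL (186, 162) shift uv 0 0 0.82 absdiff 16.1
post0 (290, 175) shift uv 0 0 1.0 absdiff 5.6
post0L (193, 171) shift uv 0 0 0.89 absdiff 18.1
```

carry_out(moves=[0, -1, 3, 0.05, 0, 0, 1.0, 0, -1.5, 6, 0.1, 0, 0, 1.0, 0, -1.5, 8, 0.16, 0.005, 0, 1.0, 0, -1.5, 8, 0.16, 0.005, 0, 1.0])

```text
clock: 14.65
tcp_pos: [0.5044, -0.171, 0.156]
eef_rot: [-2.183, -2.252, -0.002]
contact_force: [0.5, -1.2, -3.2]
gripper_width: 0.0145
```

carry_out(moves=[4, 0, 0, 0, 0, -0.12, 1.0, 8, 0, 0, 0, 0, -0.24, 1.0, 12, 0, 0, 0, 0, -0.35, 1.0, 12, 0, 0, 0, 0, -0.35, 1.0, 12, 0, 0, 0, 0, -0.35, 1.0])

```text
clock: 15.15
tcp_pos: [0.6216, -0.1648, 0.1491]
eef_rot: [-2.525, -1.841, 0.007]
contact_force: [-0.9, -0.4, -3.7]
gripper_width: 0.0147
```

Run:
```python
from h import *
from scipy.stats import theilslopes
c=robot.get_calibration('wrist');T=np.array(c['tool_from_camera'])
s,im=snap('wrist','w12.png');print(s['tcp_pos'],R.from_rotvec(s['eef_rot']).as_matrix().round(3).tolist(),s['contact_force'])
for n in('scene','side'): snap(n,n+'12.png')
for f in('w3.png','w12.png'):
    im=cv2.imread('pics/'+f);g=cv2.GaussianBlur(im,(3,5),0).astype(np.float32);d=np.abs(np.diff(g,axis=1)).sum(2)
    rows=np.arange(5,200,3);L=[];Q=[]
    for r in rows: L.append(215+np.argmax(d[r,215:258]));Q.append(265+np.argmax(d[r,265:315]))
    fl=theilslopes(L,rows);fq=theilslopes(Q,rows);X=[]
    for r in(10,190):
        w=(fq[1]+fq[0]*r)-(fl[1]+fl[0]*r);D=c['fx']*.018/w
        X.append(T[:3,:3]@np.array([0,-(r-c['cy'])/c['fy']*D,-D])+T[:3,3]);print(f,r,round(w,1),X[-1].round(4),end=' ')
    print('slope',(X[0]-X[1])[2]/(X[0]-X[1])[0])
```

```text
[ 0.62163284 -0.16479889  0.14909688] [[0.306, 0.952, -0.013], [0.952, -0.306, 0.011], [0.007, -0.016, -1.0]] [-0.88909259 -0.42363638 -3.72462859]
w3.png 10 49.2 [ 0.0973  0.0007 -0.0035] w3.png 190 44.9 [ 0.0306  0.0007 -0.0104] slope 0.10332114430851609
w12.png 10 49.2 [ 0.0973  0.0007 -0.0035] w12.png 190 44.9 [ 0.0306  0.0007 -0.0104] slope 0.10332114430851609
```

carry_out(moves=[0, 0, -4, 0, 0, 0, 1.0, 0, 0, -8, 0, 0, 0, 1.0, 0, 0, -11, 0, 0, 0, 1.0, 0, 0, -12.5, 0, 0, 0, 1.0, 0, 0, -12.5, 0, 0, 0, 1.0])

```text
clock: 15.8
tcp_pos: [0.6198, -0.1664, 0.0257]
eef_rot: [-2.528, -1.835, 0.004]
contact_force: [0.1, 0.8, -3.6]
gripper_width: 0.0147
```

carry_out(moves=[0, 0, -0.3, 0, 0, 0, 1.0, 0, 0, -0.6, 0, 0, 0, 1.0, 0, 0, -0.9, 0, 0, 0, 1.0, 0, 0, -0.9, 0, 0, 0, 1.0])

```text
clock: 16.2
tcp_pos: [0.6226, -0.1672, 0.0193]
eef_rot: [-2.531, -1.839, -0.002]
contact_force: [-0.9, 1.0, -3.3]
gripper_width: 0.0148
```

carry_out(moves=[0, 0, -0.3, 0, 0, 0, 1.0, 0, 0, -0.6, 0, 0, 0, 1.0, 0, 0, -0.6, 0, 0, 0, 1.0, 0, 0, -0.6, 0, 0, 0, 1.0])

```text
clock: 16.6
tcp_pos: [0.6221, -0.1672, 0.0125]
eef_rot: [-2.531, -1.838, -0.0]
contact_force: [-0.0, 0.4, -2.7]
gripper_width: 0.0147
```

carry_out(moves=[0, 0, -0.2, 0, 0, 0, 1.0, 0, 0, -0.4, 0, 0, 0, 1.0, 0, 0, -0.4, 0, 0, 0, 1.0])

```text
clock: 16.9
tcp_pos: [0.6219, -0.1671, 0.0083]
eef_rot: [-2.531, -1.838, -0.0]
contact_force: [1.4, 0.7, -3.3]
gripper_width: 0.0149
```

carry_out(moves=[0, 0, -0.15, 0, 0, 0, 1.0, 0, 0, -0.3, 0, 0, 0, 1.0, 0, 0, -0.3, 0, 0, 0, 1.0])

```text
clock: 17.2
tcp_pos: [0.6222, -0.1672, 0.0055]
eef_rot: [-2.531, -1.838, -0.001]
contact_force: [-0.7, -0.3, -2.6]
gripper_width: 0.0146
```

carry_out(moves=[0, 0, -0.15, 0, 0, 0, 1.0, 0, 0, -0.15, 0, 0, 0, 2.5, 0, 0, -0.1, 0, 0, 0, 4, 0, 0, -0.1, 0, 0, 0, 6, 0, 0, -0.1, 0, 0, 0, 8, 0, 0, -0.1, 0, 0, 0, 8, 0, 0, 0, 0, 0, 0, 8, 0, 0, 2, 0, 0, 0, 8, 0, 0, 5, 0, 0, 0, 8, 0, 0, 8, 0, 0, 0, 8])

```text
clock: 18.2
tcp_pos: [0.6217, -0.167, 0.0861]
eef_rot: [-2.53, -1.837, 0.001]
contact_force: [-0.2, 0.2, 0.5]
gripper_width: 0.08
```

carry_out(moves=[0, -3, 4, 0, 0, 0, 8, 0, -6, 8, 0, 0, 0, 8, 0, -9, 12, 0, 0, 0, 8, -2, -11, 16, 0, 0, 0, 8, -2, -11, 16, 0, 0, 0, 8, -2, -11, 16, 0, 0, 0, 8])

```text
clock: 18.8
tcp_pos: [0.602, -0.2789, 0.2475]
eef_rot: [-2.536, -1.836, -0.003]
contact_force: [-0.1, 0.1, -1.0]
gripper_width: 0.0798
```

```bash
python3 knob.py 13
python3 - <<'E'
from h import *
b=cv2.imread('pics/scene13.png');d=cv2.imread('pics/side13.png')
L=cv2.resize(b[110:230,205:345],(420,360),interpolation=2)
rows=[np.hstack([L,cv2.resize(d[115:235,165:292],(380,360),interpolation=2)])]
o=[]
for n,X in(('scene',(.578,.07,.045)),('side',(.412,.066,.045))):
    u,v=map(int,proj(n,X))
    for t in('0','13'):
        im=cv2.imread(f'pics/{n}{t}.png');o.append(cv2.resize(im[v-12:v+12,u-12:u+12],(200,240),interpolation=2))
rows.append(np.hstack(o))
cv2.imwrite('pics/m13.png',np.clip(1.5*np.vstack(rows),0,255).astype(np.uint8))
E
```

```text
[ 0.60198276 -0.27892144  0.24745976] [-0.08802177  0.08086927 -1.02268236] [-0.00727276  0.00844695 -0.02685603]
plateR (280, 164) shift uv 0 -2 0.87 absdiff 15.7
plateL (202, 163) shift uv -1 -2 0.89 absdiff 15.9
knobR (299, 165) shift uv 0 -1 0.85 absdiff 12.4
knobL (186, 162) shift uv 0 0 0.8 absdiff 14.0
post0 (290, 175) shift uv 0 0 1.0 absdiff 8.4
post0L (193, 171) shift uv -1 0 0.87 absdiff 17.7
```

View pics/m13.png

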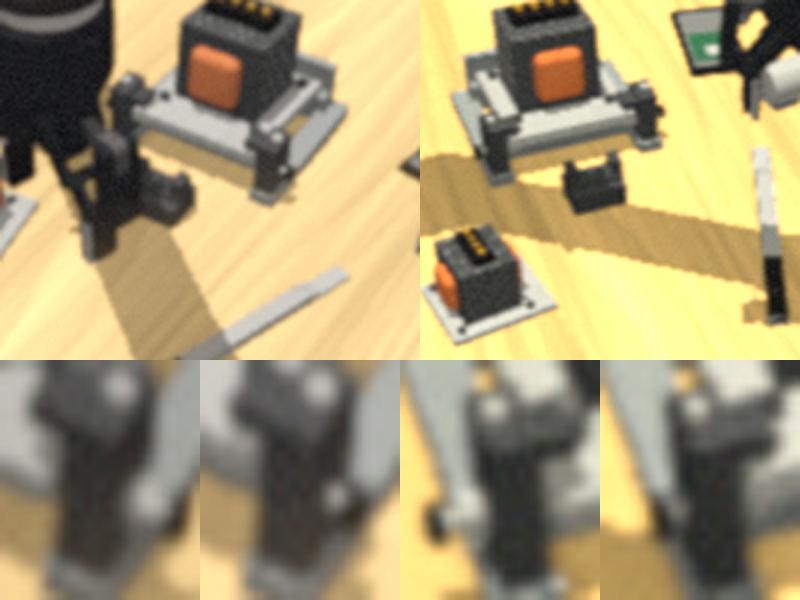

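Both bolt knobs have moved in against their posts, right (345,495) and left (660,515), compared with the first pictures. The plate stays raised, evenly on both sides, and the bar lies flat and clear of it.

```bash
python3 -c "
from plant import robot
print(robot.finish_job())"
```

```text
the job is handed in; nothing more can be done
None
```

The transformer's front edge is up and resting on both spring bolts. The pry bar is out, lying flat on the board close to where it started, and I handed the job in at about 19 s.

- **Lifting:** I passed the bar's toe through the fulcrum saddle, about 20 mm under the plate, and pressed in small steps. The lift took a reading of about 5 to 10 N. I stopped when it jumped to 22 N and the motion stalled, which I took as the stop lips.
- **Bolts hold:** While easing off, the load vanished at a tool height of 46 mm, although the bar had first met the plate at 63 mm. So the plate was no longer resting on the bar.
- **Last pictures:** Both bolt knobs have moved in against their posts, and the plate edge is still 2 to 3 pixels higher than at the start on both sides. The fulcrum and the small transformer look unmoved. I did not check the other bystanders closely, but the arm never worked near them.
- **Readings that disagreed:** The wrist-camera estimate of how far the bar sagged in the grip (about 0.09 rad) did not match the contact with the fulcrum (about 0.02 rad). I went by the contact. The automatic image match on the bolt knobs was inconclusive, so I judged the bolts by eye from crops before and after, and by the load drop.

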